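# Open the tube warmer by its release tab

## Task

The small tube warmer on the cart is shut and its samples must be laid open. Using only the fingertips or the outside of the fingers, press down the release tab at its front so that the sprung lid lifts by itself, take the fingers off and let the lid come to rest half open. Then push the lid by its front edge on over, past upright, until it leans back fully open, and leave it there; pinch and lift nothing, and leave the pot, the bottle and the marker where they are.

Things in the scene. Friction and masses are not known exactly. Their poses are not given: they have to be found in the camera images.
- warmer: Tube warmer, white casing 120 mm wide (y), fixed to the cart; x from its front (x = -110 mm) to its back (66 mm), y to its left, z up; origin on the cart top, middle plane. Front deck (x -110 to -50) 42 mm high, with display and keys for show; behind it a chamber, rim 76 mm high, with five capped tubes below the rim. Shut lid's top is 87 mm high.
- lid (a joint): Lid angle, rad: 0 shut, 0.85 half open, 1.57 upright, 1.9 fully open at its stop. Turns about the warmer's y through lid_hinge. Cannot be lifted while latched; once released, spring arms raise it to 0.85 within 1.5 s. From there it is free, lightly damped (under 1 N at the edge): left before upright it sinks to 0.85, beyond 1.65 it falls slowly on to 1.9 and stays.
- lid_frame: Inner frame of the lid, grey, 6 mm thick, 118 mm wide, reaching from the hinge to 112 mm in front of it, with a lip 40 mm wide and 8 mm thick in the middle of the front edge that ends 117 mm in front of the hinge. Origin at lid_hinge, axes those of the warmer while shut.
- lid_panel: Outer white panel of the lid, 96 x 106 x 5 mm, set 10 mm back from the frame's front edge, on top of the frame. Origin at lid_hinge. Fingers that press the frame's underside and this panel at the same time are pinching the lid.
- latch (a joint): Angle of the rocking latch, rad: 0 at rest (hook over the lid's lip), 0.34 at its stop. The lid is free from about 0.2. A spring brings it back to 0. Grows as the tab is pressed down.
- release_tab: Release tab: grey ribbed plate 40 x 40 x 4 mm, standing forward from the latch over the deck; top 74 mm above the cart at rest, deck 28 mm below it. Origin at the latch's pivot (warmer x = -66, y = 0, z = 50 mm). The latch's upright hook, 30 mm wide, stands behind the tab at warmer x = -70 to -53 mm, up to 90 mm above the cart.
- tab_top (a point): Point to press on top of the release tab, 12 mm from its front end, 28 mm in front of the pivot. It goes down about 9 mm to the stop, needing 2.5 N to start and 4.5 N at the stop; about 6 mm frees the lid.
- lid_hinge (a point): Middle of the lid's hinge axis, fixed in the warmer at x = 58, y = 0, z = 80 mm. The axis runs along the warmer's y.
- lid_edge (a point): Middle of the lower front edge of the lid's lip, 117 mm in front of and 4 mm below the hinge axis while shut; goes round with the lid (about 165 mm above the cart when half open, 190 to 200 mm from upright to fully open).
- pot_b: Bystander: loose specimen pot with white cap, 50 mm across, 55 mm high, to one side of the warmer. Origin under its middle.
- oil_bottle: Bystander: loose small brown bottle, 28 mm across, 57 mm high, to the other side of the warmer. Origin under its middle.
- marker_black: Bystander: loose marker with black cap, 132 mm long, 14 mm thick, lying in front of the warmer. Origin under its middle.

How it is judged:
By the outcome, as a careful person would: the job done as asked, in the order asked, and still so for the second after the job is handed in, with the robot touching nothing.
It also fails if it takes over 42 s, if anything falls off the work surface, if the arm or the gripper's body presses on something with over 40 N, if the wrist force passes 120 N, or if a joint passes its speed limit or range.

## Robot

A 7-joint arm with a two-finger parallel gripper is mounted at the origin on a cart in front of the work surface, level with it; the furniture and walls round the work are solid. World frame = base frame: x ahead of the robot, y to its left, z up, the work surface at z = 0. Lengths are in m, angles in rad, forces in N, time in s.
With the tool pointing down it reaches from about 0.4 to 0.85 m from the base axis. Payload 6.9 kg.
Tool frame: the origin (TCP) lies midway between the tips of the shut fingers; the grasp point (between the pads) lies behind it (ctrl.pinch_z is the z of the grasp point in the tool frame, in m); z points along the fingers, y is the direction in which the jaws open and shut (so a half turn about z gives the same grasp; the last joint's range is limited). The gripper opens to 85 mm and grips with 20 to 120 N. Pads are 22 mm wide; open, the fingers measure 114 mm over their backs; the gripper's body (76 mm by 85 mm) begins 54 mm behind the grasp point. The pads swing forward as they close: fully open they stand 13 mm farther back than shut.
Start: joints at [-1.125, 0.507, -0.238, 1.5, 0.126, 1.149, -0.155], TCP at [0.209, 0.589, 0.231] pointing down, gripper open.
Joint ranges: [-3.08, 3.08], [-0.24, 2.05], [-1.43, 1.35], [0, 2.5], [-1.52, 4.66], [0.17, 1.96], [-2.89, 2.89]. Speed limits (rad/s): [2.39, 2.39, 3.14, 3.14, 3.14, 3.14, 3.14].

## Interface

Orientations are given as a unit quaternion [w, x, y, z].
In Python, from station import ctrl, get_state, vision, ticket, models gives the robot as it stands. Calls block until the motion is done:
- ctrl.movep(position, orientation): joint-space move of the TCP to a pose.
- ctrl.movel(position, frame=None, max_speed=0.15): straight line of the TCP; frame=None keeps the orientation; max_speed is the mean speed in m/s.
- ctrl.set_joints(angles): joint-space move.
- ctrl.ungrasp() and ctrl.close_gripper(force=None): open the fingers fully, or close them until they stop; force is the grip in N (None keeps the last).
- ctrl.pause(seconds).
- ctrl.ik(position, orientation): joint angles nearest the present ones, or None.
- get_state(): the state.
- vision.grab_frame(name): name is "scene" or "top"; returns (picture, depth): 420x560x3 uint8, blue, green, red; 420x560 float32, m along the optical axis (not along the pixel's ray), 0 where there is no reading.
- vision.camera_info(name): a dict with "mtx" (3x3 intrinsics, pixels), "dist_coeffs" ([k1, k2, p1, p2, k3] as OpenCV has them; the pictures are not rectified), "R" (3x3) and "t" (3): a world point X has camera coordinates R X + t. Camera axes: x right, y down, z forward; pixel columns grow to the right and rows downward; lengths in m; the calibration is good to about 2 mm. A picture is of the moment at which its call begins. camera_info takes no time and is no camera call.
A pose or a line that the arm cannot do raises ctrl.Unreachable and nothing moves.
- ticket.close_job(): hands the job in, once; it reports no verdict.
Trained networks look in the newest picture that a camera, given by its name, has taken for a name from the list of things; names that differ only in an ending like _2 or _b are one class to them, and where a whole thing is asked for, a point or a joint stands for the part that bears it (a point fixed in the world has none). Each returns a list of dicts, best first, with "p" (0 to 1); they miss things now and then, are a little off and sometimes report something else, mostly with a low value. They report only what shows in the picture. A call takes as long as a camera call.
- models.recognise(camera, target): "point" ([column, row] in pixels, amid what is visible of it).
- models.masks_of(camera, target): "mask" (420x560 bool, what is visible of it) and "point" ([column, row] in pixels, amid what is visible of it).
The state is a dict: "time": time; "qpos": joint angles; "qd": joint speeds; "tau": joint torques, N m; "tcp_pos": TCP position; "eef_rot": TCP orientation; "contact_force": force on the tool from outside, world axes, zero at the start; "wrist_torque": the same for the moment, N m; "width": finger opening in m.
Only numpy, scipy, OpenCV 4.12 (cv2) and the standard library are available. Lean on these libraries where they do the work, as an engineer would, in place of code of your own. Each camera call takes 0.05 s, during which the arm holds its last target. There are 200 camera calls.

## Working session

There is one attempt and no reset: what is moved stays moved. The work goes in short steps, each a Python script; the robot and the scene stay as the last script left them, time stands still between calls to the robot, and variables do not carry over. Pictures are saved under pics/ and viewed, about 8 in all and at most 12, crops included, and the job is handed in when it is done.

```bash
mkdir -p pics; ls; cat > h.py <<'E'
import numpy as np, cv2
from station import ctrl, get_state, vision, ticket, models
def world(cam, uv, d):
    c=vision.camera_info(cam); uv=np.asarray(uv,float).reshape(-1,1,2)
    n=cv2.undistortPoints(uv,np.array(c["mtx"]),np.array(c["dist_coeffs"])).reshape(-1,2)
    P=np.c_[n,np.ones(len(n))]*np.asarray(d,float).reshape(-1,1)
    return (P-np.array(c["t"]))@np.array(c["R"])
def cloud(cam,mask,dep):
    r,c=np.nonzero(mask&(dep>0)); return world(cam,np.c_[c,r],dep[r,c])
E
python3 - <<'E'
from h import *
for cam in("scene","top"):
    im,d=vision.grab_frame(cam); cv2.imwrite(f"pics/{cam}0.png",im)
    c=vision.camera_info(cam); print(cam,(-np.array(c["R"]).T@c["t"]).round(3))
    for n in("warmer","lid_panel","release_tab","pot_b","oil_bottle","marker_black"):
        L=models.masks_of(cam,n)
        if L:
            P=cloud(cam,L[0]["mask"],d); print(n,round(L[0]["p"],2),np.round(L[0]["point"]),len(P),np.median(P,0).round(3) if len(P) else "",np.percentile(P,[3,97],axis=0).round(3).tolist())
s=get_state();print(s["time"],s["eef_rot"],s["width"],ctrl.pinch_z,s["contact_force"])
E
```

```text
pics
scene [-0.224  0.361  0.566]
warmer 0.88 [308. 220.] 8307 [0.455 0.25  0.06 ] [[0.392, 0.165, 0.009], [0.552, 0.328, 0.088]]
lid_panel 0.62 [297. 195.] 2734 [0.498 0.262 0.086] [[0.444, 0.196, 0.079], [0.562, 0.318, 0.088]]
release_tab 0.65 [332. 223.] 399 [0.43  0.211 0.073] [[0.412, 0.191, 0.07], [0.451, 0.233, 0.075]]
pot_b 0.68 [347. 190.] 390 [0.56  0.164 0.053] [[0.523, 0.144, 0.001], [0.604, 0.188, 0.072]]
oil_bottle 0.72 [240. 244.] 549 [0.45  0.357 0.029] [[0.444, 0.344, -0.001], [0.505, 0.371, 0.056]]
marker_black 0.56 [346. 283.] 509 [0.363 0.201 0.01 ] [[0.337, 0.147, 0.004], [0.39, 0.256, 0.013]]
top [0.397 0.283 0.914]
warmer 0.97 [301. 218.] 6091 [0.49  0.244 0.087] [[0.409, 0.172, 0.041], [0.571, 0.319, 0.092]]
lid_panel 0.59 [293. 208.] 3061 [0.513 0.257 0.089] [[0.46, 0.202, 0.086], [0.565, 0.311, 0.092]]
release_tab 0.62 [321. 246.] 460 [0.434 0.209 0.076] [[0.414, 0.189, 0.043], [0.454, 0.231, 0.079]]
pot_b 0.71 [333. 180.] 600 [0.567 0.176 0.056] [[0.547, 0.154, 0.003], [0.591, 0.197, 0.059]]
oil_bottle 0.69 [249. 237.] 132 [0.458 0.353 0.046] [[0.448, 0.343, 0.032], [0.468, 0.364, 0.06]]
marker_black 0.66 [322. 282.] 412 [0.37  0.201 0.013] [[0.345, 0.145, 0.001], [0.397, 0.254, 0.016]]
0.7 [1.76958056e-05 1.69579281e-01 9.85516548e-01 2.23808962e-05] 0.08509736919632527 -0.0187 [-0.07297087 -0.11228782  0.43628219]
```

```bash
python3 - <<'E'
from h import *
a=cv2.imread("pics/scene0.png");b=cv2.imread("pics/top0.png")
cv2.imwrite("pics/m.png",np.hstack([cv2.resize(a[130:330,190:420],None,fx=1.7,fy=1.7),cv2.resize(b[130:330,190:420],None,fx=1.7,fy=1.7)]))
for cam in("scene","top"):
    im,d=vision.grab_frame(cam)
    for n in("lid_panel","release_tab","warmer"):
        L=models.masks_of(cam,n)
        if not L: continue
        P=cloud(cam,L[0]["mask"],d)
        z=np.median(P[:,2]) if n!="warmer" else .045
        lo,hi=(z-.006,z+.006) if n!="warmer" else (.03,.11)
        Q=P[(P[:,2]>lo)&(P[:,2]<hi)]
        print(cam,n,len(Q),z.round(4),[np.round(v,2) for v in np.r_[np.array(cv2.minAreaRect((Q[:,:2]*1000).astype(np.float32))[0]),np.array(cv2.minAreaRect((Q[:,:2]*1000).astype(np.float32))[1]),cv2.minAreaRect((Q[:,:2]*1000).astype(np.float32))[2]]])
E
```

```text
scene lid_panel 2121 0.0868 [np.float64(512.13), np.float64(257.41), np.float64(101.87), np.float64(108.19), np.float64(29.97)]
scene release_tab 390 0.0732 [np.float64(433.03), np.float64(211.43), np.float64(41.54), np.float64(40.59), np.float64(32.17)]Traceback (most recent call last):
  File "<stdin>", line 13, in <module>
AttributeError: 'float' object has no attribute 'round'
```

View pics/m.png

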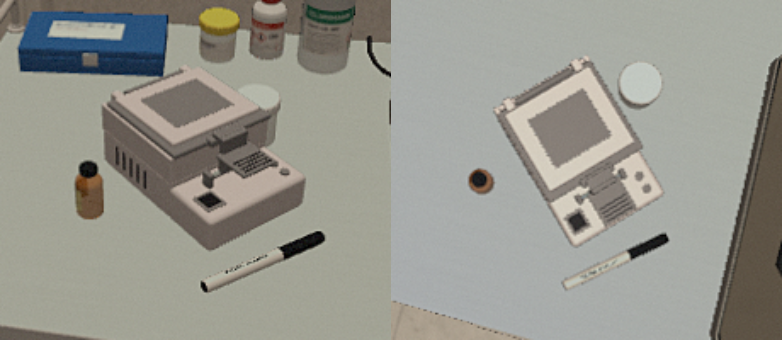

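```bash
cat >> h.py <<'E'
from scipy.spatial.transform import Rotation as Ro
O=np.array([.5085,.2545,0]); YAW=np.radians(30.2); T=np.radians(20)
RW=Ro.from_euler("z",YAW).as_matrix()
def W(x,z,y=0): return O+RW@np.array([x,y,z])/1000
def quat(flip,t=T):
    zt=np.array([np.sin(t),0,-np.cos(t)]); yt=np.array([0,1.,0])*(1 if flip else -1)
    return np.roll(Ro.from_matrix(RW@np.c_[np.cross(yt,zt),yt,zt]).as_quat(),1)
def edge(th,back=12,half=11):  # TCP (warmer x,z mm) for finger touching lid edge at angle th
    c,s=np.cos(th),np.sin(th)
    e=np.array([58-117*c-4*s, 80+117*s-4*c])
    return e+back*np.array([np.sin(T),-np.cos(T)])-half*np.array([np.cos(T),np.sin(T)])
E
python3 - <<'E'
from h import *
for f in(0,1):
    print(f,quat(f).round(3))
    for p in [(-92-20,130),(-92,95),(-92,60)]+[tuple(edge(t)) for t in(.6,.85,1.2,1.57,1.75)]:
        q=ctrl.ik(W(*p),quat(f)); print(np.round(p),W(*p).round(3),None if q is None else np.round(q,2))
print(get_state()["time"])
E
```

```text
0 [-0.045  0.951  0.257  0.168]
[-112  130] [0.412 0.198 0.13 ] [-0.77  0.28  0.36  2.38 -0.7   0.19 -0.82]
[-92  95] [0.429 0.208 0.095] [-0.89  0.42  0.55  2.38 -1.41  0.25 -0.1 ]
[-92  60] [0.429 0.208 0.06 ] [-0.18  0.47 -0.43  2.42  1.86  0.21  2.86]
[-47. 128.] [0.468 0.231 0.128] [-0.65  0.35  0.2   2.24 -0.39  0.23 -1.15]
[-28. 150.] [0.484 0.24  0.15 ] [-0.69  0.34  0.26  2.17 -0.34  0.32 -1.2 ]
[  6. 173.] [0.513 0.257 0.173] [-0.71  0.35  0.29  2.06 -0.3   0.41 -1.25]
[ 48. 182.] [0.55  0.278 0.182] [-0.71  0.39  0.29  1.95 -0.29  0.48 -1.27]
[ 69. 181.] [0.568 0.289 0.181] [-0.71  0.42  0.29  1.9  -0.3   0.5  -1.27]
1 [ 0.168 -0.257  0.951  0.045]
[-112  130] [0.412 0.198 0.13 ] [-0.21  0.27 -0.36  2.37  0.56  0.19  1.03]
[-92  95] [0.429 0.208 0.095] [-0.17  0.38 -0.44  2.38  1.21  0.18  0.37]
[-92  60] [0.429 0.208 0.06 ] [ 0.27  0.72 -1.23  2.41  1.58  0.73 -0.04]
[-47. 128.] [0.468 0.231 0.128] [-0.27  0.35 -0.3   2.23  0.45  0.25  1.14]
[-28. 150.] [0.484 0.24  0.15 ] [-0.25  0.34 -0.33  2.16  0.35  0.33  1.24]
[  6. 173.] [0.513 0.257 0.173] [-0.25  0.35 -0.34  2.05  0.3   0.42  1.3 ]
[ 48. 182.] [0.55  0.278 0.182] [-0.25  0.39 -0.35  1.94  0.3   0.5   1.3 ]
[ 69. 181.] [0.568 0.289 0.181] [-0.26  0.42 -0.36  1.89  0.31  0.52  1.29]
0.9
```

```bash
sed -i 's/T=np.radians(20)/T=np.radians(10)/' h.py; python3 - <<'E'
from h import *
for f in(0,1):
    print(f)
    for p in [(-97,125),(-95,95),(-95,60)]+[tuple(edge(t)) for t in(.6,.85,1.2,1.57,1.75)]:
        q=ctrl.ik(W(*p),quat(f)); print(np.round(p),W(*p).round(3),None if q is None else np.round(q,2))
E
```

```text
0
[-97 125] [0.425 0.206 0.125] [-0.72  0.35  0.3   2.2  -0.26  0.45 -1.27]
[-95  95] [0.426 0.207 0.095] [-0.68  0.4   0.25  2.23 -0.3   0.36 -1.23]
[-95  60] [0.426 0.207 0.06 ] [-0.62  0.46  0.17  2.27 -0.34  0.26 -1.2 ]
[-50. 129.] [0.466 0.23  0.129] [-0.72  0.4   0.31  2.08 -0.27  0.52 -1.27]
[-31. 152.] [0.482 0.239 0.152] [-0.74  0.39  0.32  2.01 -0.24  0.6  -1.3 ]
[  3. 174.] [0.511 0.256 0.174] [-0.74  0.41  0.34  1.9  -0.23  0.69 -1.32]
[ 45. 183.] [0.548 0.277 0.183] [-0.73  0.46  0.34  1.78 -0.24  0.76 -1.33]
[ 66. 182.] [0.566 0.288 0.182] [-0.73  0.49  0.34  1.73 -0.24  0.79 -1.32]
1
[-97 125] [0.425 0.206 0.125] [-0.25  0.34 -0.33  2.19  0.25  0.46  1.33]
[-95  95] [0.426 0.207 0.095] [-0.26  0.4  -0.32  2.22  0.34  0.38  1.24]
[-95  60] [0.426 0.207 0.06 ] [-0.3   0.46 -0.28  2.26  0.46  0.28  1.12]
[-50. 129.] [0.466 0.23  0.129] [-0.25  0.4  -0.34  2.08  0.27  0.53  1.32]
[-31. 152.] [0.482 0.239 0.152] [-0.25  0.39 -0.35  2.    0.24  0.61  1.35]
[  3. 174.] [0.511 0.256 0.174] [-0.25  0.41 -0.36  1.89  0.23  0.7   1.37]
[ 45. 183.] [0.548 0.277 0.183] [-0.26  0.46 -0.36  1.77  0.24  0.78  1.36]
[ 66. 182.] [0.566 0.288 0.182] [-0.27  0.49 -0.37  1.72  0.25  0.8   1.36]
```

```bash
python3 - <<'E'
from h import *
ctrl.close_gripper()
ctrl.movep(W(-95,140),quat(0)); ctrl.movel(W(-95,88))
s=get_state();print(s["time"],s["tcp_pos"],W(-95,88),s["contact_force"],s["width"])
a,d=vision.grab_frame("scene");b,_=vision.grab_frame("top")
cv2.imwrite("pics/m2.png",np.hstack([cv2.resize(a[130:300,220:400],None,fx=2.2,fy=2.2),cv2.resize(b[130:300,220:400],None,fx=2.2,fy=2.2)]))
E
```

```text
3.8167 [0.4264694  0.2070478  0.08802952] [0.42639389 0.20671311 0.088     ] [-0.09963756  0.10588213 -0.14136329] -6.761726604295859e-05
```

View pics/m2.png

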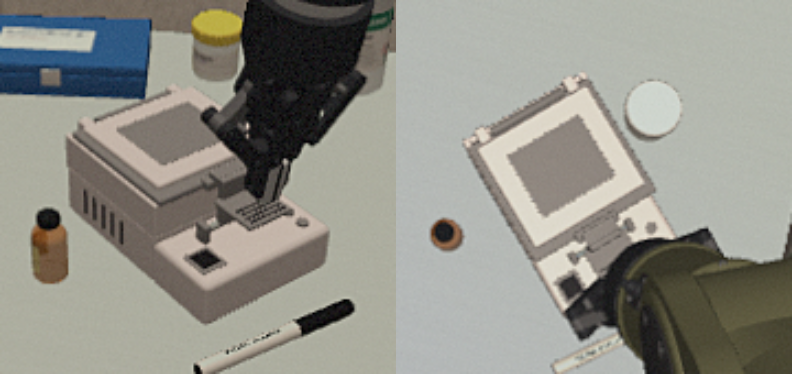

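The closed fingertips are over the tab's ribs (left view ≈ (265,200)), clear of the hook; bystanders untouched. Press in small steps.

```bash
python3 - <<'E'
from h import *
z=80; n=0
while z>58:
    ctrl.movel(W(-95,z),max_speed=.05); f=get_state()["contact_force"]
    print(z,f.round(1) if hasattr(f,'round') else np.round(f,1))
    if np.linalg.norm(f)>12: break
    z-=2
    if z<76:
        im,d=vision.grab_frame("top"); 
        P=cloud("top",np.ones(d.shape,bool),d); Q=(P-O)@RW
        m=(abs(Q[:,0])<.03)&(abs(Q[:,1])<.04); h=np.median(Q[m,2]); print("  lid z",h.round(3))
        if h>.1: break
ctrl.movel(W(-105,z+25)); ctrl.movel(W(-130,115))
ctrl.pause(1.5)
s=get_state();print(s["time"],s["contact_force"])
a,d=vision.grab_frame("scene");b,_=vision.grab_frame("top")
cv2.imwrite("pics/m3.png",np.hstack([cv2.resize(a[100:300,200:400],None,fx=2,fy=2),cv2.resize(b[100:300,200:400],None,fx=2,fy=2)]))
E
```

```text
80 [-0.2  0.6 -0.2]
78 [ 0.6 -0.6  0.1]
76 [ 0.3  0.2 -0.1]
  lid z 0.089
74 [-1.  -0.9  1.8]
  lid z 0.09
72 [-2.5 -1.4  3.4]
  lid z 0.09
70 [-3.  -2.3  4.3]
  lid z 0.09
68 [-6.8 -4.5 10. ]
8.1333 [0.06762352 0.27631406 0.20421415]
```

View pics/m3.png

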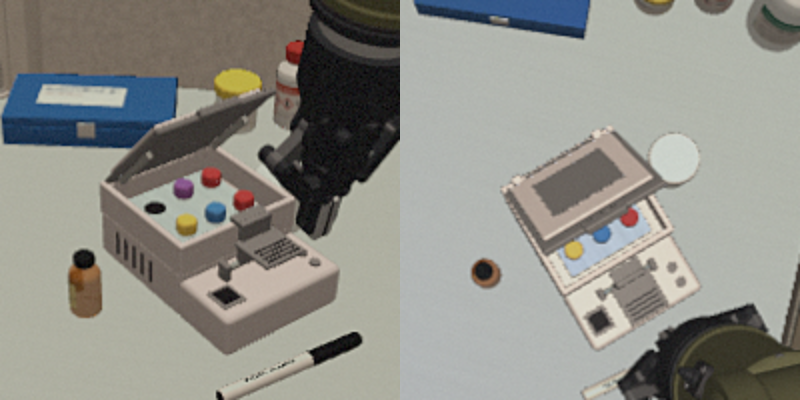

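The lid stands half open with the samples showing, and the fingers are clear of it. Now push the edge along its arc.

```bash
python3 - <<'E'
from h import *
def lid():
    im,d=vision.grab_frame("top"); Q=(cloud("top",np.ones(d.shape,bool),d)-O)@RW*1000
    return Q
p=edge(.85,14)
ctrl.movel(W(p[0]-45,p[1]-5)); ctrl.movel(W(p[0]-15,p[1]),max_speed=.1)
print(get_state()["time"],np.round(get_state()["contact_force"],1))
for t in(.9,1.05,1.2,1.35,1.5,1.6,1.7,1.76):
    ctrl.movel(W(*edge(t,14)),max_speed=.06); s=get_state()
    print(t,s["time"],np.round(s["contact_force"],1))
    if t==1.2:
        a,_=vision.grab_frame("scene");b,_=vision.grab_frame("top")
        cv2.imwrite("pics/m4.png",np.hstack([cv2.resize(x[60:300,180:400],None,fx=1.8,fy=1.8) for x in(a,b)]))
    if np.linalg.norm(s["contact_force"])>12: print("stop");break
a,_=vision.grab_frame("scene");b,_=vision.grab_frame("top")
cv2.imwrite("pics/m5.png",np.hstack([cv2.resize(x[60:300,180:400],None,fx=1.8,fy=1.8) for x in(a,b)]))
E
```

```text
9.25 [-0.3 -0.5 -0.4]
0.9 9.7333 [-0.9 -0.6 -0.2]
1.05 10.175 [-0.3 -0.9  0.3]
1.2 10.6167 [-0.7  0.1  0.2]
1.35 11.1583 [-0.8  0.1 -0.3]
1.5 11.6 [-0.7 -0.7  0.1]
1.6 11.9417 [-0.7 -0.  -0.6]
1.7 12.2833 [-0.1  0.1 -0.7]
1.76 12.55 [0.4 0.3 0.7]
```

View pics/m5.png

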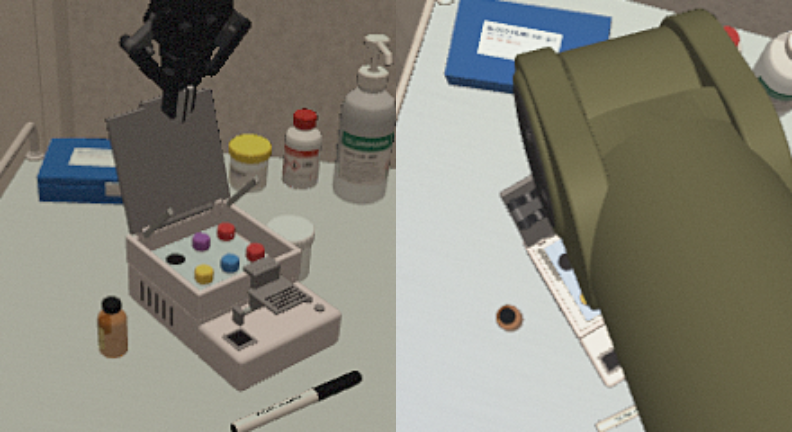

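Lid is past upright, with the fingertips at its edge (left view ≈ (175,110)). Withdraw and check.

```bash
python3 - <<'E'
from h import *
ctrl.pause(1.0)
p=edge(1.76,14); ctrl.movel(W(p[0]-30,p[1]+5),max_speed=.1); ctrl.movel(W(-70,230),max_speed=.2)
ctrl.movep(W(-130,220),quat(0)); ctrl.pause(1.5)
a,da=vision.grab_frame("scene");
L=models.masks_of("scene","lid_frame")
b,db=vision.grab_frame("top")
if L:
    Q=(cloud("scene",L[0]["mask"],da)-O)@RW*1000; Q=Q[(Q[:,2]>95)&(abs(Q[:,1])<65)]
    k=np.polyfit(Q[:,2],Q[:,0],1); print("lid angle",np.pi/2+np.arctan(k[0]),len(Q),"zmax",np.percentile(Q[:,2],99))
for n in("pot_b","oil_bottle","marker_black"):
    for cam,d in(("scene",da),("top",db)):
        M=models.masks_of(cam,n)
        if M: print(n,cam,np.round(M[0]["p"],2),np.median(cloud(cam,M[0]["mask"],d),0).round(3))
s=get_state();print(s["time"],np.round(s["contact_force"],1))
cv2.imwrite("pics/m6.png",np.hstack([cv2.resize(x[60:300,180:400],None,fx=1.8,fy=1.8) for x in(a,b)]))
E
```

```text
lid angle 1.9005693846452214 3462 zmax 188.7693761825426
pot_b scene 0.56 [0.558 0.166 0.053]
pot_b top 0.6 [0.566 0.177 0.056]
oil_bottle scene 0.61 [0.449 0.356 0.032]
oil_bottle top 0.52 [0.458 0.353 0.045]
marker_black scene 0.95 [0.363 0.203 0.01 ]
marker_black top 0.8 [0.356 0.233 0.013]
17.1333 [-0.2  0.5  0.5]
```

View pics/m6.png

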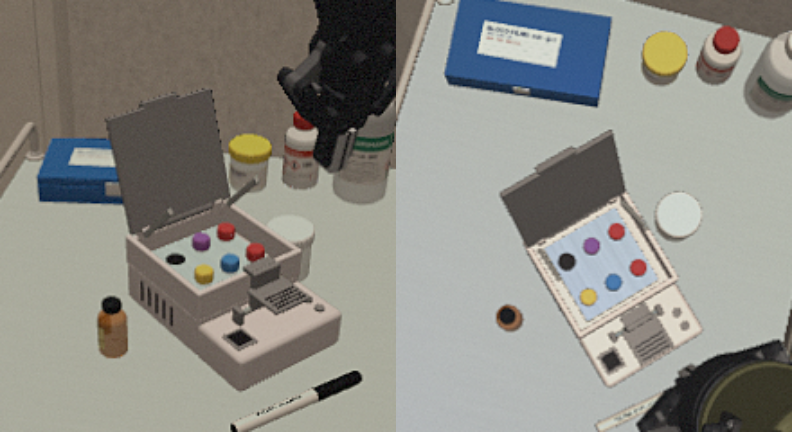

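Lid leans back at 1.90 rad, the arm is clear, and the bystanders are in place (the marker is partly hidden by the gripper in the top view).

```bash
python3 -c "
from h import *
ticket.close_job()"
```

```text
the job is handed in; nothing more can be done
```

The warmer's lid is fully open, and the job was handed in at about 17 s of the 42 s allowed.

- **Release:** I pressed the release tab with the closed fingertips, peaking at about 13 N. The lid sprang up by itself, and with the fingers off it came to rest half open.
- **Opening:** I pushed the lid by its front edge along its arc to about 1.76 rad, with about 1 N on the tool. I then withdrew and it settled back on its stop.
- **Last checks:** The lid angle measured 1.90 rad from the depth image. The gripper was clear, with no contact force beyond sensor noise.
- **Pot, bottle and marker:** The pot and bottle were within 2–3 mm of their first positions in both cameras, which is measurement noise.
- **One disagreement:** The top camera put the marker about 3 cm off. The gripper hid part of it in that view. The scene camera, which saw it whole, showed it within 2 mm of where it started.

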